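# Check the spring corner of a scan-mirror mount

### The job

Before the packing shift, check that the spring-backed mirror mount moves freely: with a fingertip, press down the round pad of the corner whose scale rod has its collar raised part-way up (the other rod's collar is parked at its foot), until that corner's pointer is level with the raised collar and not past it, and hold it there for a second. Then let the corner spring all the way back up. Touch only: grasp nothing, do not press the other corner down, and leave the mirror and the things lying beside the mount alone.

Things in the scene. Friction and masses are not known exactly. Their poses are not given: they have to be found in the camera images.
- mount: Blue base plate 12 mm thick bolted to the bench (cannot move), covering x and y -160..100 mm in its own frame; origin on the bench, z up. A tongue to x = 185 carries a code reader box (x 132..178, y -28..28, top 104 mm high). Two upright scale rods, 10 mm diameter, top 82 mm high, stand at (-134, 70) for corner a and (70, -134) for corner b.
- plate (a point): Centre of the square aluminium tilt plate, 180 x 180 x 8 mm, above the mount's origin, mid-thickness 74 mm above the bench at rest. In the mount's frame it pivots on a post under its corner (70, 70) mm; corner a at (-70, 70) and corner b at (70, -70) each stand on a coil spring and carry a round pad with a pointer beyond it. The fourth corner is free.
- pad_a (a point): Centre of the top of corner a's round steel press pad: 30 mm diameter, 6 mm above the plate, 84 mm above the bench at rest. Pressed straight down, only this corner tilts: yields from about 3 N, about 11 N at 20 mm down, hard stop at 28 mm; springs back when let go. The pad drops 0.76 times as far as its pointer.
- pad_b (a point): The same for corner b.
- pointer_a (a point): Tip of corner a's pointer (steel blade, 8 mm wide, 3 mm thick, at mid-thickness), 45 mm outward of the pad centre, 74 mm above the bench at rest; it goes down with the corner and ends 19 mm short of the axis of its rod.
- pointer_b (a point): The same for corner b.
- raised_collar: Steel collar, 28 mm diameter, 8 mm tall, fixed part-way up one of the two scale rods (either one), its centre 50 to 60 mm above the bench; origin at its centre. It is the mark: the pointer next to it must come down level with it.
- parked_collar: An identical collar at the foot of the other rod, centre 16 mm above the bench; origin at its centre. Its corner is not to be pressed.
- tilt_a (a joint): Tilt of corner a, rad: 0 at rest (up against its stop), grows as the corner goes down, 0.20 at the hard stop. Pointer a drops 185 mm x sin of it.
- tilt_b (a joint): The same for corner b.
- mirror: Square mirror 54 x 54 mm leaning at 45 degrees in the middle of the tilt plate, facing the reader and up; its top edge is about 120 mm above the bench. Origin at the middle of the plate's top. Not to be touched.
- tape_roll: Loose cardboard-brown tape roll lying flat beside the mount, 96 mm across, 48 mm high, origin at the centre of its underside. Leave alone.
- screwdriver: Loose screwdriver, 170 mm long, lying beside the mount along its own x, origin at the underside. Leave alone.
- carton: Loose small closed carton, 90 x 65 x 50 mm, origin at the centre of its underside. Leave alone.

How it is judged:
By the outcome, as a careful person would: the job done as asked, in the order asked, and still so for the second after the job is handed in, with the robot touching nothing.
It also fails if it takes over 32 s, if anything falls off the work surface, if the arm or the gripper's body presses on something with over 40 N, if the wrist force passes 120 N, or if a joint passes its speed limit or range.

### The arm

A 7-joint arm with a two-finger parallel gripper is mounted at the origin on the work surface. World frame = base frame: x ahead of the robot, y to its left, z up, the work surface at z = 0. Lengths are in mm, angles in rad, forces in N, time in s.
With the tool pointing down it reaches from about 350 to 900 mm from the base axis. Payload 7.2 kg.
Tool frame: the origin (TCP) lies where the fingers leave the gripper's body, on its centre line; the fingertips stand 73 mm ahead of it and the grasp point (between the pads) lies 54 mm ahead of it; x points along the fingers, z is the direction in which the jaws open and shut, and the axes are right-handed (so a half turn about x gives the same grasp; the last joint's range is limited). The gripper opens to 85 mm and grips with 20 to 120 N. Pads are 22 mm wide; open, the fingers measure 114 mm over their backs; the gripper's body (76 mm by 85 mm) begins 54 mm behind the grasp point. The pads swing forward as they close: fully open they stand 13 mm farther back than shut.
Start: joints at [1.143, 0.411, -0.013, 1.596, 0.006, 1.134, -0.082], TCP at [220.042, -584.985, 303.897] pointing down, gripper open.
Joint ranges: [-2.95, 2.95], [-0.29, 1.99], [-1.47, 1.44], [0.14, 2.54], [-1.03, 4.17], [0.13, 1.85], [-2.86, 2.86]. Speed limits (rad/s): [2.39, 2.39, 3.01, 3.01, 3.14, 3.14, 3.14].

### API

Orientations are given as [roll, pitch, yaw] about the fixed x, y, z axes, in that order (R = Rz(yaw) Ry(pitch) Rx(roll)).
In Python, from station import bot gives the robot as it stands.
- The arm moves only by the tool servo_tool, never from a script. Its argument "commands" is a list of rows, each a list of 2 entries, a list of its own where there are three numbers: the shift along the tool's x, y, z in mm, then the turn, a rotation vector about the tool's x, y, z in degrees. In form: [[[dx, dy, dz], [ax, ay, az]], ...]. A call has 1 to 20 rows; each row is the pose to reach, as a shift and turn from the pose commanded when the call began, along the tool's axes at that moment; what a row does not reach only later rows make up. A row lasts 1/8 s, in which the tool goes at most 62.5 mm and 10.7 degrees, less where a joint would pass 70% of its speed; a pose out of reach is approached as far as the arm can. A call with a gripper value outside its range is refused whole. "gripper" is the finger opening in mm, from 0 to 85.4, set as the call begins (left out, the last holds). The fingers move at their own pace and stop on an object; the grip force is fixed at half the most. Time passes only in rows, so rows that repeat a pose let the fingers close. It gives the time, the measured TCP pose, the force and the opening at its end, in the units of the state.
- bot.get_state(): the state, without advancing time (a new reading comes with each control period).
- bot.capture(name): name is "scene" or "top" or "wrist"; returns (picture, depth): 400x640x3 uint8, red, green, blue; 400x640 float32, mm along the optical axis (not along the pixel's ray), 0 where there is no reading.
- bot.get_calibration(name): a dict with "fx", "fy", "cx", "cy" (pixels), "camera_from_world" (4x4, takes a point from world to camera coordinates); the wrist camera has in their place "hand_eye" (4x4, takes a point from camera to tool coordinates, whose origin is the TCP and whose axes are the tool frame's). Camera axes: x right, y up, looking along -z (the intrinsics and any distortion apply to the point x, -y, -z); pixel columns grow to the right and rows downward; lengths in mm; the calibration is good to about 2 mm. A picture is of the moment at which its call begins: read the wrist's pose just before it. get_calibration takes no time and is no camera call.
- bot.finish_job(): hands the job in, once; it reports no verdict.
The state is a dict: "clock": time; "qpos": joint angles; "qvel": joint speeds; "joint_torque": joint torques, N m; "eef_pos": TCP position; "ee_rot": TCP orientation; "force": force on the tool from outside, world axes, zero at the start; "wrist_torque": the same for the moment, N m; "gripper_width": finger opening in mm.
Only numpy, scipy, OpenCV 4.12 (cv2) and the standard library are available. Lean on these libraries where they do the work, as an engineer would, in place of code of your own. Each camera call takes 0.05 s, during which the arm holds its last target. There are 200 camera calls.

## Working session

There is one attempt and no reset: what is moved stays moved. The work goes in short steps, Python scripts to look and compute and a tool call to move; the robot and the scene stay as the last step left them, time stands still between calls to the robot, and variables do not carry over. Pictures are saved under pics/ and viewed, about 8 in all and at most 12, crops included, and the job is handed in when it is done.

Besides the shell and the picture viewer there is one more tool, called after "Request:" as name([rows], argument=value, ...), one row to a line, values as JSON. servo_tool: Moves the arm, as the interface text tells. Its arguments: {"type":"object","properties":{"commands":{"type":"array"},"gripper":{"type":"number"}},"required":["commands"]}

```bash
mkdir -p pics; ls; cat > h.py <<'E'
import numpy as np, cv2
from station import bot
def cap(n,f=None):
    p,d=bot.capture(n)
    if f: cv2.imwrite('pics/'+f,p[:,:,::-1])
    return p,d
def pt(c,u,v,d):
    c=bot.get_calibration(c) if isinstance(c,str) else c
    x=np.array([(u-c['cx'])/c['fx']*d,-(v-c['cy'])/c['fy']*d,-d,1])
    return (np.linalg.inv(c['camera_from_world'])@x)[:3]
E
python3 - <<'E'
from h import *
a,_=cap('scene','s.png'); b,_=cap('top','t.png')
for n in('scene','top'):
    c=bot.get_calibration(n); print({k:(np.round(v,3).tolist() if hasattr(v,'shape') else v) for k,v in c.items()})
print(bot.get_calibration('wrist')); print(bot.get_state())
E
```

```text
pics
{'fx': 391.3550076052112, 'fy': 391.3550076052112, 'cx': 318.48420332042446, 'cy': 194.06553918023045, 'camera_from_world': [[-0.743, 0.669, -0.008, 413.484], [-0.517, -0.567, 0.641, 265.229], [0.425, 0.481, 0.767, -1194.647], [0.0, 0.0, 0.0, 1.0]]}
{'fx': 479.5927178636588, 'fy': 479.5927178636588, 'cx': 311.6409523506872, 'cy': 195.3968606164091, 'camera_from_world': [[-0.094, -0.996, -0.003, 75.907], [0.973, -0.093, 0.212, -600.608], [-0.211, 0.017, 0.977, -981.371], [0.0, 0.0, 0.0, 1.0]]}
{'fx': 356.8483929781845, 'fy': 356.8483929781845, 'cx': 319.2985740908342, 'cy': 202.00040651470795, 'hand_eye': array([[-8.01932731e-04,  2.92836344e-01, -9.56162242e-01,
        -6.87403383e+01],
       [-3.08358034e-04,  9.56162431e-01,  2.92836660e-01,
         7.50646419e+01],
       [ 9.99999631e-01,  5.29675612e-04, -6.76479511e-04,
        -9.17480912e-01],
       [ 0.00000000e+00,  0.00000000e+00,  0.00000000e+00,
         1.00000000e+00]])}
{'clock': 0.1, 'qpos': array([ 1.14279759,  0.41182718, -0.01273611,  1.59696323,  0.00557065,
        1.13430487, -0.0822074 ]), 'qvel': array([-0.00159992, -0.00210478,  0.00188321, -0.0021096 ,  0.00125338,
        0.00067702, -0.00032254]), 'joint_torque': array([ 1.53183701e-03, -6.01830626e+01,  6.83902390e-01, -3.00090587e+01,
        1.41381577e-02,  6.39519872e-03, -1.84474771e-05]), 'eef_pos': array([ 219.92296279, -584.66023051,  303.1312404 ]), 'ee_rot': array([-3.0955492 ,  1.56932857,  1.976665  ]), 'force': array([-0.43074859, -0.03445157, -0.6217449 ]), 'wrist_torque': array([-0.02619533, -0.00159495, -0.01954453]), 'gripper_width': 85.35241024148635}
```

View pics/s.png

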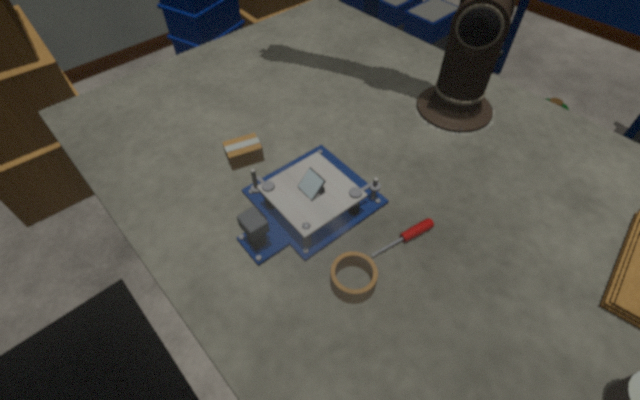

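View pics/t.png

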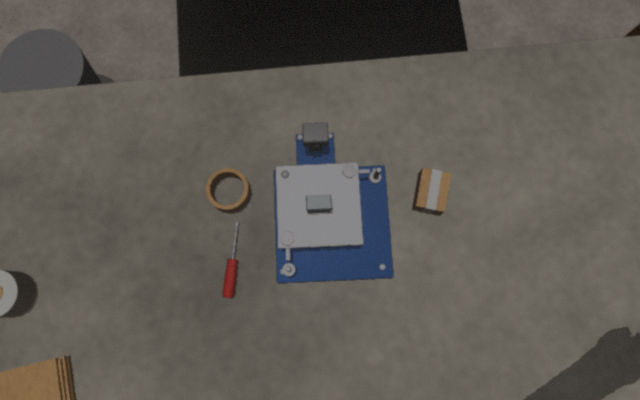

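The mount's x axis points away from the robot. Pad a is at top (287,238) with its rod at (289,270). Pad b is at (350,171) with its rod at (375,176). I'll zoom in on the rods and measure.

```bash
python3 - <<'E'
from h import *
a,da=cap('scene'); b,db=cap('top')
z=lambda p,x,y,w,h:cv2.resize(p[y:y+h,x:x+w,::-1],(400,300),interpolation=cv2.INTER_CUBIC)
cv2.imwrite('pics/z.png',np.vstack([np.hstack([z(a,234,160,48,36),z(a,350,170,48,36)]),np.hstack([z(b,340,155,48,36),z(b,266,246,48,36)])]))
for n,d,u,v in [('top',db,287,238),('top',db,350,171),('top',db,289,270),('top',db,375,176),('scene',da,268,186),('scene',da,356,193)]:
    dd=np.median(d[v-1:v+2,u-1:u+2]); print(n,u,v,dd,pt(n,u,v,dd).round(1))
# pads by ray to z=84, base blue min rect
c=bot.get_calibration('top'); hsv=cv2.cvtColor(b,cv2.COLOR_RGB2HSV)
m=cv2.inRange(hsv,(105,120,40),(125,255,255)); m[:100]=0
m[:, :250]=0;m[:,420:]=0
pts=np.argwhere(m>0)[:,::-1].astype(np.float32)
W=np.linalg.inv(c['camera_from_world']);o=W[:3,3]
q=[]
for u,v in pts:
    r=W[:3,:3]@np.array([(u-c['cx'])/c['fx'],-(v-c['cy'])/c['fy'],-1]); q.append((o+r*(12-o[2])/r[2])[:2])
q=np.array(q,np.float32); ctr=(100<q[:,0])
print(len(q),q.min(0),q.max(0))
np.save('q.npy',q)
for k in (0,1):print(np.percentile(q[:,k],[0.3,1,99,99.7]))
print(cv2.minAreaRect(q))
E
```

```text
top 287 238 1007.6474 [514.8  79.3  82.9]
top 350 171 1038.3169 [647.1 -68.6  82.7]
top 289 270 997.3394 [448.4  80.9  79.1]
top 375 176 1077.9001 [ 640.9 -127.5   41.8]
scene 268 186 884.6458 [651.5 -63.9  83.5]
scene 356 193 869.7456 [519.2  84.4  83.3]
5370 [ 418.25623 -153.8356 ] [749.9121  110.16653]
[420.05843484 422.12016541 734.83018677 744.51572815]
[-151.33469128 -149.09579651  105.90699295  108.64760686]
((585.0841674804688, -23.244003295898438), (254.43063354492188, 325.2813415527344), 87.28775024414062)
```

View pics/z.png

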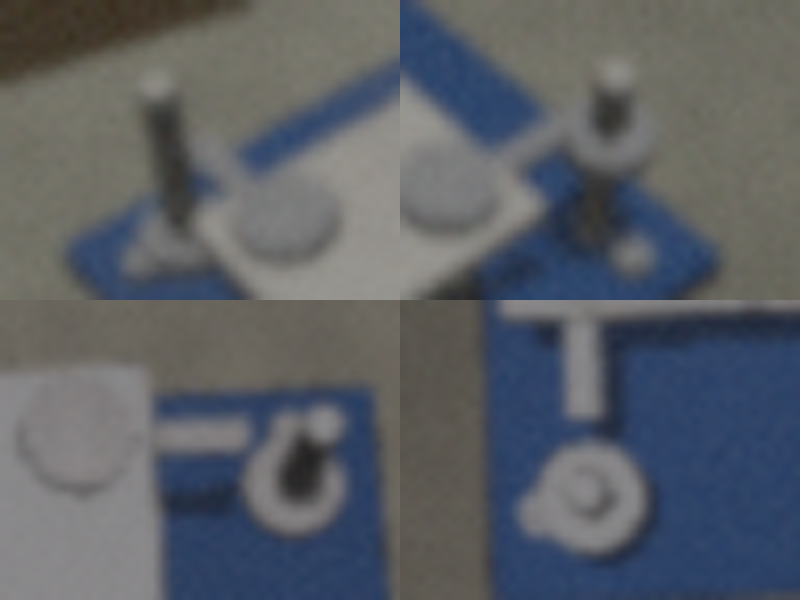

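```bash
python3 - <<'E'
from h import *
from scipy.spatial.transform import Rotation as R
s=bot.get_state(); r=R.from_euler('xyz',s['ee_rot']).as_matrix(); print(r.round(3))
th=np.radians(-3); y=np.array([-np.cos(th),-np.sin(th),0]); x=np.array([0,0,-1.]); G=np.stack([x,y,np.cross(x,y)],1)
print('turn deg',np.degrees(R.from_matrix(r.T@G).as_rotvec()).round(1))
tgt=np.array([515,81,200+73]); print('shift',(r.T@(tgt-s['eef_pos'])).round(1))
E
```

```text
[[-0.     0.936  0.352]
 [ 0.001  0.352 -0.936]
 [-1.    -0.    -0.001]]
turn deg [-1.564e+02 -0.000e+00 -1.000e-01]
shift [  30.8  510.6 -519.2]
```

Request:
servo_tool([
  [[2,30,-30],[-9,0,0]],
  [[4,60,-61],[-18,0,0]],
  [[6,90,-92],[-28,0,0]],
  [[8,120,-122],[-37,0,0]],
  [[9,150,-153],[-46,0,0]],
  [[11,180,-183],[-55,0,0]],
  [[13,210,-214],[-64,0,0]],
  [[14,240,-244],[-74,0,0]],
  [[16,270,-275],[-83,0,0]],
  [[18,300,-305],[-92,0,0]],
  [[20,330,-336],[-101,0,0]],
  [[22,360,-366],[-110,0,0]],
  [[24,390,-397],[-120,0,0]],
  [[26,420,-427],[-129,0,0]],
  [[28,450,-458],[-138,0,0]],
  [[29,480,-488],[-147,0,0]],
  [[31,511,-519],[-156,0,0]],
  [[31,511,-519],[-156,0,0]],
  [[31,511,-519],[-156,0,0]],
], gripper=0)

```text
clock: 2.58
eef_pos: [515.3, 80.1, 272.5]
ee_rot: [2.147, 1.57, -2.626]
force: [-0.2, 0.0, 0.3]
gripper_width: 0.0
```

```bash
cat >> h.py <<'E'
from scipy.spatial.transform import Rotation as R
def wrist(f=None):
    s=bot.get_state(); p,d=cap('wrist',f); c=bot.get_calibration('wrist')
    T=np.eye(4); T[:3,:3]=R.from_euler('xyz',s['ee_rot']).as_matrix(); T[:3,3]=s['eef_pos']
    c['camera_from_world']=np.linalg.inv(T@c['hand_eye']); return s,p,d,c
def xyz(c,d):
    v,u=np.mgrid[:400,:640]; P=np.stack([(u-c['cx'])/c['fx']*d,-(v-c['cy'])/c['fy']*d,-d,np.ones_like(d)],-1)
    return (P@np.linalg.inv(c['camera_from_world']).T)[...,:3]
E
python3 - <<'E'
from h import *
s,p,d,c=wrist('w1.png'); print(s['clock'],s['eef_pos'],s['ee_rot'],s['qpos'].round(2),s['force'],s['gripper_width']); np.savez('w1.npz',p=p,d=d,P=xyz(c,d))
E
```

```text
2.575 [515.2890969   80.09776782 272.49997166] [ 2.14667684  1.56965749 -2.62611228] [ 0.4   0.38 -0.82  1.84  0.32  1.05  0.97] [-0.22162302  0.00528424  0.28563524] 0.008630833131644568
```

View pics/w1.png

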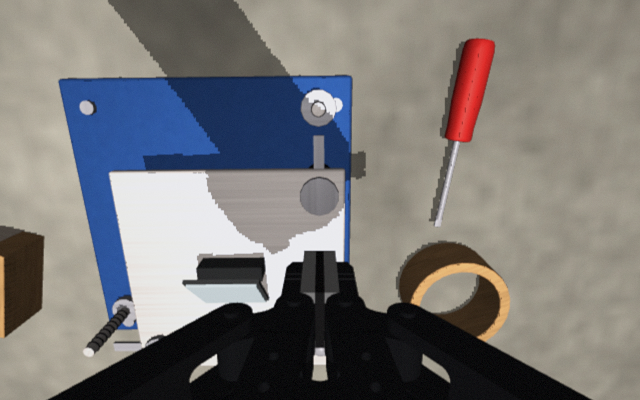

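The wrist view shows pad a at (319,196), the pointer at (319,150) with its tip at about (319,136), and the rod and raised collar at (318,107). The closed fingertips are at (319,257).

```bash
python3 - <<'E'
import numpy as np
P=np.load('w1.npz')['P']
w=P[60:235,270:360]; X,Y,Z=w.reshape(-1,3).T
def sh(n,m): print(n,m.sum(),X[m].mean().round(1),Y[m].mean().round(1),Z[m].mean().round(2),'med',np.median(Z[m]).round(2),'x',X[m].min().round(1),X[m].max().round(1),'y',Y[m].min().round(1),Y[m].max().round(1))
sh('pad',(Z>81)&(Z<88)&(X>490)&(X<540))
sh('plate',(Z>76)&(Z<80)&(X>490))
sh('ptr',(Z>70)&(Z<79)&(X<482)&(X>460)&(abs(Y-80)<8))
sh('rod',(Z>78)&(X<460))
sh('collar',(Z>45)&(Z<70)&(X<468)&(X>420)&(abs(Y-80)<18))
sh('base',(Z>5)&(Z<18)&(X<468)&(abs(Y-80)<18))
m=(Z>45)&(Z<70)&(X<468)&(X>420);print(np.histogram(Z[m],np.arange(45,71)))
E
```

```text
pad 1159 515.4 80.5 82.93 med 82.94 x 501.0 530.5 y 65.9 95.0
plate 3376 522.8 67.5 77.08 med 77.04 x 490.1 549.6 y 39.5 101.1
ptr 152 476.3 82.5 74.52 med 74.49 x 470.9 481.8 y 78.8 86.2
rod 209 448.9 84.2 149.38 med 81.12 x 440.6 456.5 y 79.3 88.1
collar 831 451.7 83.7 57.61 med 57.61 x 438.4 465.6 y 70.3 97.4
base 989 439.7 76.6 10.74 med 10.78 x 425.1 468.0 y 62.0 98.0
(array([  0,   0,   0,   0,   0,   0,   0,   0,   0,   0,  10, 160, 419,
       215,  23,   0,   3,   0,   0,   0,   0,   0,   0,   1,   0]), array([45, 46, 47, 48, 49, 50, 51, 52, 53, 54, 55, 56, 57, 58, 59, 60, 61,
       62, 63, 64, 65, 66, 67, 68, 69, 70]))
```

Request:
servo_tool([
  [[15,0,0],[0,0,0]],
  [[35,0,0],[0,0,0]],
  [[55,0,0],[0,0,0]],
  [[75,0,0],[0,0,0]],
  [[90,0,0],[0,0,0]],
  [[100,0,0],[0,0,0]],
  [[106,0,0],[0,0,0]],
  [[109,0,0],[0,0,0]],
  [[109,0,0],[0,0,0]],
  [[109,0,0],[0,0,0]],
])

```text
clock: 3.88
eef_pos: [515.8, 80.8, 164.3]
ee_rot: [-1.492, 1.57, 0.02]
force: [-0.5, -0.3, 0.2]
gripper_width: -0.1
```

```bash
cat > m.py <<'E'
from h import *
import sys
s,p,d,c=wrist('w_%s.png'%sys.argv[1]); P=xyz(c,d); X,Y,Z=P.reshape(-1,3).T
print(s['clock'],s['eef_pos'].round(2),s['force'].round(1),(d>0).mean().round(2))
def sh(n,m): print(n,m.sum(),*[(np.median(a[m]).round(2) if m.any() else None) for a in(X,Y,Z)], X[m].min().round(1) if m.any() else '')
n=abs(Y-83)<3
sh('ptr',n&(X>471)&(X<475)&(Z>40)&(Z<80))
sh('ptr2',n&(X>475)&(X<479)&(Z>40)&(Z<80))
r=np.hypot(X-451.5,Y-83.7)
sh('collar',(r>7)&(r<13)&(Z>50)&(Z<64))
sh('rodtop',(r<5)&(Z>76)&(Z<90)); sh('base',(Z<18)&(Z>5)&(r<60))
E
python3 m.py a
```

```text
3.875 [515.79  80.78 164.27] [-0.5 -0.3  0.2] 1.0
ptr 112 472.92 83.1 74.37 471.0
ptr2 114 476.92 82.88 74.53 475.0
collar 1668 450.73 83.73 57.55 438.6
rodtop 434 451.52 83.74 80.7 446.8
base 14642 461.91 64.02 10.82 423.6
```

View pics/w_a.png

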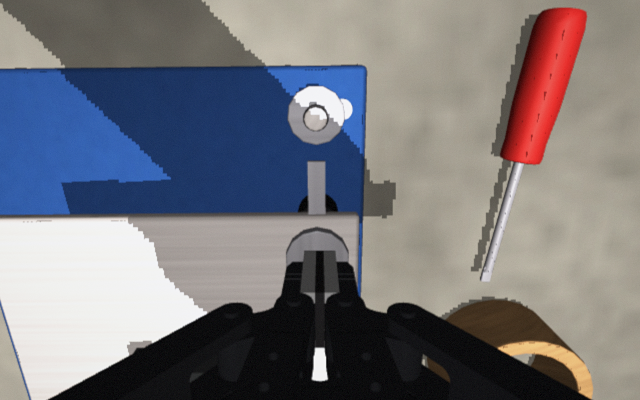

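The fingertips are centred over pad a, with the pointer tip and collar both visible. The pointer has to drop about 19.3 mm.

Request:
servo_tool([
  [[3,0,0],[0,0,0]],
  [[6,0,0],[0,0,0]],
  [[8,0,0],[0,0,0]],
  [[10,0,0],[0,0,0]],
  [[12,0,0],[0,0,0]],
  [[14,0,0],[0,0,0]],
  [[16,0,0],[0,0,0]],
  [[17,0,0],[0,0,0]],
  [[18,0,0],[0,0,0]],
  [[18,0,0],[0,0,0]],
  [[18,0,0],[0,0,0]],
])

```text
clock: 5.3
eef_pos: [515.3, 80.9, 146.0]
ee_rot: [2.027, 1.57, -2.744]
force: [-2.8, -0.1, 6.1]
gripper_width: -0.0
```

```bash
python3 m.py b
```

```text
5.3 [515.34  80.91 146.04] [-2.8 -0.1  6.1] 1.0
ptr 137 472.78 83.26 64.42 471.0
ptr2 125 476.99 83.02 64.83 475.0
collar 2036 450.64 83.81 57.57 438.6
rodtop 554 451.57 83.81 80.71 446.8
base 17033 461.35 63.67 10.83 423.6
```

Request:
servo_tool([
  [[1,0,0],[0,0,0]],
  [[2,0,0],[0,0,0]],
  [[3,0,0],[0,0,0]],
  [[4,0,0],[0,0,0]],
  [[5,0,0],[0,0,0]],
  [[5.5,0,0],[0,0,0]],
  [[6,0,0],[0,0,0]],
  [[6,0,0],[0,0,0]],
  [[6,0,0],[0,0,0]],
])

```text
clock: 6.48
eef_pos: [515.4, 81.0, 140.3]
ee_rot: [-2.871, 1.571, -1.359]
force: [-2.8, -0.9, 8.6]
gripper_width: 0.0
```

```bash
python3 m.py c
```

```text
6.475 [515.44  80.97 140.25] [-2.8 -0.9  8.6] 1.0
ptr 124 473.07 82.93 57.62 471.2
ptr2 127 477.01 82.96 58.07 475.0
collar 2194 450.54 83.86 57.58 438.5
rodtop 606 451.49 83.8 80.75 446.8
base 17992 461.28 63.62 10.82 423.5
```

Request:
servo_tool([
  [[0.5,0,0],[0,0,0]],
  [[1,0,0],[0,0,0]],
  [[1.4,0,0],[0,0,0]],
  [[1.7,0,0],[0,0,0]],
  [[1.7,0,0],[0,0,0]],
  [[1.7,0,0],[0,0,0]],
  [[1.7,0,0],[0,0,0]],
])

```text
clock: 7.4
eef_pos: [515.5, 81.0, 138.7]
ee_rot: [-1.938, 1.57, -0.426]
force: [-3.7, -0.7, 8.5]
gripper_width: 0.1
```

```bash
python3 m.py d
```

```text
7.4 [515.55  80.98 138.68] [-3.7 -0.7  8.5] 1.0
ptr 118 473.1 82.93 55.89 471.4
ptr2 126 476.93 83.01 56.17 475.0
collar 2236 450.58 83.89 57.64 438.6
rodtop 616 451.5 83.78 80.82 446.9
base 18254 461.34 63.6 10.85 423.5
```

The pointer's mid-thickness is about 0.5 mm above the collar centre, so it is level and not past. Now I'll hold.

Request:
servo_tool([
  [[0.2,0,0],[0,0,0]],
  [[0.2,0,0],[0,0,0]],
  [[0.2,0,0],[0,0,0]],
  [[0.2,0,0],[0,0,0]],
  [[0.2,0,0],[0,0,0]],
  [[0.2,0,0],[0,0,0]],
  [[0.2,0,0],[0,0,0]],
  [[0.2,0,0],[0,0,0]],
  [[0.2,0,0],[0,0,0]],
  [[0.2,0,0],[0,0,0]],
  [[0.2,0,0],[0,0,0]],
  [[0.2,0,0],[0,0,0]],
  [[0.2,0,0],[0,0,0]],
])

```text
clock: 9.07
eef_pos: [515.5, 81.0, 138.4]
ee_rot: [-1.988, 1.571, -0.476]
force: [-3.9, 0.5, 8.9]
gripper_width: -0.1
```

```bash
python3 m.py e
```

```text
9.075 [515.51  81.   138.44] [-3.9  0.5  8.9] 1.0
ptr 117 473.17 82.92 55.53 471.6
ptr2 127 476.96 83.09 56.07 475.0
collar 2240 450.61 83.91 57.56 438.6
rodtop 619 451.46 83.81 80.68 446.8
base 18288 461.31 63.58 10.81 423.4
```

View pics/w_e.png

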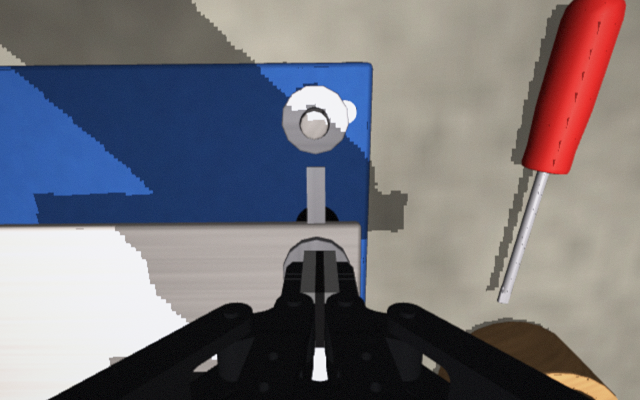

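The wrist view shows the fingers still centred on pad a near (317,255). The pointer tip at (316,168) sits level with the collar at (315,120) within about 0.3 mm, and it held for 1.6 s. Now I'll release.

Request:
servo_tool([
  [[-2,0,0],[0,0,0]],
  [[-5,0,0],[0,0,0]],
  [[-9,0,0],[0,0,0]],
  [[-13,0,0],[0,0,0]],
  [[-18,0,0],[0,0,0]],
  [[-24,0,0],[0,0,0]],
  [[-35,0,0],[0,0,0]],
  [[-50,0,0],[0,0,0]],
  [[-70,0,0],[0,0,0]],
  [[-90,0,0],[0,0,0]],
  [[-110,0,0],[0,0,0]],
  [[-125,0,0],[0,0,0]],
  [[-135,0,0],[0,0,0]],
  [[-135,0,0],[0,0,0]],
  [[-135,0,0],[0,0,0]],
  [[-135,0,0],[0,0,0]],
])

```text
clock: 11.12
eef_pos: [515.3, 80.6, 272.3]
ee_rot: [1.663, 1.57, -3.108]
force: [0.4, 0.1, 0.6]
gripper_width: -0.2
```

```bash
python3 m.py f
```

```text
11.125 [515.31  80.62 272.33] [0.4 0.1 0.6] 1.0
ptr 45 472.75 83.04 74.46 471.0
ptr2 40 477.09 83.35 74.27 475.1
collar 654 451.03 83.84 57.65 438.5
rodtop 150 451.76 83.72 80.84 447.4
base 6945 462.82 64.84 10.87 424.1
```

View pics/w_f.png

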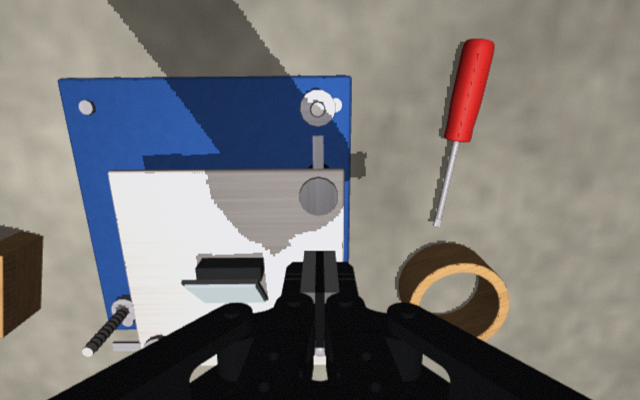

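The view matches the first one. Pad a is at (319,196) and the pointer is back at its rest height of 74.4. The mirror, tape roll, screwdriver and carton haven't moved.

```bash
python3 -c "
from station import bot; print(bot.finish_job())"
```

```text
the job is handed in; nothing more can be done
None
```

I pressed corner a's pad, whose rod (the one nearest the robot) carries the raised collar, and held it level with the collar. I then let it spring all the way back up and handed the job in.

- **Hold:** I held it for about 1.6 s with closed fingertips at about 9 N. The last readings put the pointer's mid-thickness about 0.2–0.5 mm above the collar's centre, so level and not past it. I measured the collar centre at about 54.7 mm above the bench.
- **Release:** the pointer's top face read 74.4–74.5 mm both before the press and after the release. By the end the arm was about 115 mm clear of the pad and the force reading was near zero.
- **Other items:** the mirror, tape roll, screwdriver and carton look unmoved in the final picture. I never went near corner b. The arm's clock was at about 11 s of the 32 s allowed.
- **Disagreements:** the wrist camera's depth read about 1 mm low everywhere, so I compared pointer and collar within the same picture. The fingertip also sat about 3 mm lower against the pad than its stated length suggested, so I set the press depth from the pictures.

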